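Sort tested cells into the pass and reject spring cradles

ROBOT

A 7-joint arm with a two-finger parallel gripper is mounted at the origin on the work surface. World frame = base frame: x ahead of the robot, y to its left, z up, the work surface at z = 0. Lengths are in m, angles in rad, forces in N, time in s.
With the tool pointing down it reaches from about 0.4 to 0.85 m from the base axis. Payload 10.4 kg.
Tool frame: the origin (TCP) lies between the finger pads; the fingertips stand 14 mm ahead of it and the grasp point (between the pads) lies 5 mm behind it; z points along the fingers, x is the direction in which the jaws open and shut, and the axes are right-handed (so a half turn about z gives the same grasp; the last joint's range is limited). The gripper opens to 87 mm and grips with 3 to 60 N. Pads are 19 mm wide; open, the fingers measure 117 mm over their backs; the gripper's body (75 mm by 190 mm) begins 51 mm behind the grasp point.
Start: joints at [1.282, 0.332, -0.065, 1.46, 0.022, 1.35, -0.088], TCP at [0.164, -0.603, 0.237] pointing down, gripper open.
Joint ranges: [-2.6, 2.6], [-0.5, 2.12], [-1.47, 1.34], [0.16, 2.42], [-1.27, 4.41], [0.06, 2.06], [-2.6, 2.6]. Speed limits (rad/s): [2.22, 2.22, 2.79, 2.79, 3.14, 3.14, 3.14].

INTERFACE

Orientations are given as a unit quaternion [w, x, y, z].
In Python, from plant import ctrl gives the robot as it stands. The module is installed in compiled form; this text tells all that it offers.
- The arm moves only by the tool step_arm, never from a script. Its argument "plan" is a list that holds one entry, the list of rows, each a list of 7 numbers: the shift along the tool's x, y, z in mm, then the turn, a rotation vector about the tool's x, y, z in rad, then the gripper's target within -1 to 1 (fully open at 1, half-way at 0, shut at -1). A call has 1 to 20 rows; each row is the pose to reach, as a shift and turn from the pose measured when the call began, along the tool's axes at that moment; what a row does not reach only later rows make up. A row lasts 1/10 s, in which the tool goes at most 50 mm and 8.59 degrees, less where a joint would pass 70% of its speed; a pose out of reach is approached as far as the arm can. A call with a gripper value outside its range is refused whole. The fingers move at their own pace and stop on an object; the grip force is fixed at half the most. Time passes only in rows, so rows that repeat a pose let the fingers close. It gives the time, the measured TCP pose, the force and the opening at its end, in the units of the state.
- ctrl.get_obs(): the state, without advancing time (a new reading comes with each control period).
- ctrl.snapshot(name): name is "scene" or "top" or "wrist"; returns (picture, depth): 480x640x3 uint8, blue, green, red; 480x640 float32, m along the optical axis (not along the pixel's ray), 0 where there is no reading.
- ctrl.get_calibration(name): a dict with "fx", "fy", "cx", "cy" (pixels), "k1" (the pictures are not rectified: a ray, as slopes to the right and down, at radius r is drawn at 1 + k1 r^2 times it, then the intrinsics apply), "R" (3x3) and "t" (3): a world point X has camera coordinates R X + t. Camera axes: x right, y down, z forward; pixel columns grow to the right and rows downward; lengths in m; the calibration is good to about 2 mm. A picture is of the moment at which its call begins: read the wrist's pose just before it. get_calibration takes no time and is no camera call; for the wrist camera it gives the pose at the moment of the call.
- ctrl.sign_off(): hands the job in, once; it reports no verdict.
The state is a dict: "clock": time; "joint_pos": joint angles; "joint_vel": joint speeds; "joint_efforts": joint torques, N m; "position": TCP position; "tool_rot": TCP orientation; "contact_force": force on the tool from outside, world axes, zero at the start; "torque": the same for the moment, N m; "opening": finger opening in m.
Only numpy, scipy, OpenCV 4.12 (cv2) and the standard library are available. Lean on these libraries where they do the work, as an engineer would, in place of code of your own. Each camera call takes 0.05 s, during which the arm holds its last target. There are 200 camera calls.

TASK

Lay the green-tagged cell on its side in the green (pass) cradle and the red-tagged cell on its side in the red (reject) cradle. Each must lie level in the saddles, held between the sprung brass plate at its base end and the fixed lip at its tagged end, like a battery in its holder. Push against the springs gently, without forcing a cell against its cradle, leave the other things on the bench alone, and let go of both cells.

Things in the scene. Friction and masses are not known exactly. Their poses are not given: they have to be found in the camera images.
- green_cell: rechargeable blue cylindrical cell, 33 mm diameter, 110 mm long, about 0.2 kg, standing loose and upright on the work surface at the start. Its green (pass) tag is a band around the side, 4 to 24 mm below the top end, and a disc on the top end. Origin: centre of its base end; its own z axis runs along the cell from the base to the tagged top end.
- red_cell: rechargeable blue cylindrical cell, 33 mm diameter, 110 mm long, about 0.2 kg, standing loose and upright on the work surface at the start. Its red (reject) tag is a band around the side, 4 to 24 mm below the top end, and a disc on the top end. Origin: centre of its base end; its own z axis runs along the cell from the base to the tagged top end.
- green_cell_mid (a point): centre of the green-tagged cell, on its axis, 55 mm from either end
- red_cell_mid (a point): centre of the red-tagged cell, on its axis, 55 mm from either end
- green_cell_top (a point): centre of the tagged top end of the green-tagged cell
- red_cell_top (a point): centre of the tagged top end of the red-tagged cell
- pass_cradle: green (pass) cradle, fixed. Origin: on the work surface mid-foot (dark foot 215 x 62 x 8 mm, green stripes at its ends); x runs lengthwise from the sprung brass plate to the fixed lip, z up. A carriage with saddles, lip and plate is clamped on it, shifted up to 10 mm either way along x (not reported): see or feel where. A cell lies along x, base at the plate, tagged end at the lip.
- reject_cradle: red (reject) cradle, fixed. Origin: on the work surface mid-foot (dark foot 215 x 62 x 8 mm, red stripes at its ends); x runs lengthwise from the sprung brass plate to the fixed lip, z up. A carriage with saddles, lip and plate is clamped on it, shifted up to 10 mm either way along x (not reported): see or feel where. A cell lies along x, base at the plate, tagged end at the lip.
- pass_seat (a point): point 50 mm above the green pass cradle's origin: axis height of a seated cell. From the carriage's centre: coloured V saddles at x -36 and +42 mm, 12 mm thick, up to 47 mm high, 24 mm either side, finger room between (bed 15 mm high); lip face at x +55 mm, lip 8 mm thick, top 43.5 mm up, 10 mm above a seated cell's underside, so a cell is pushed back on the plate above it, then lowered behind it.
- reject_seat (a point): point 50 mm above the red reject cradle's origin: axis height of a seated cell. From the carriage's centre: coloured V saddles at x -36 and +42 mm, 12 mm thick, up to 47 mm high, 24 mm either side, finger room between (bed 15 mm high); lip face at x +55 mm, lip 8 mm thick, top 43.5 mm up, 10 mm above a seated cell's underside, so a cell is pushed back on the plate above it, then lowered behind it.
- pass_plate (a joint): travel of the green pass cradle's brass plate towards -x, in m: 0 free (face at x -49 mm from the carriage's centre), 0.006 with a cell seated, about 0.008 when the cell clears the lip, 0.016 at the hard stop. Springs back; resists with 1.8 N + 0.45 N/mm (seated 4.5 N, clear of lip 5.5 N, at the stop 9 N). Plate 30 mm wide, from 36 to 76 mm above the work surface.
- reject_plate (a joint): travel of the red reject cradle's brass plate towards -x, in m: 0 free (face at x -49 mm from the carriage's centre), 0.006 with a cell seated, about 0.008 when the cell clears the lip, 0.016 at the hard stop. Springs back; resists with 1.8 N + 0.45 N/mm (seated 4.5 N, clear of lip 5.5 N, at the stop 9 N). Plate 30 mm wide, from 36 to 76 mm above the work surface.
- multimeter: yellow hand multimeter lying loose, 130 mm x 66 mm x 40 mm high; origin under its centre; leave alone
- spool: small black spool of silvery wire standing loose, 48 mm diameter, 36 mm high; origin under its centre; leave alone
- sponge_tray: small black tray with a yellow block in it, 70 mm x 55 mm x 18 mm, loose; origin under its centre; leave alone

How it is judged:
By the outcome, as a careful person would: the job done as asked, in the order asked, and still so for the second after the job is handed in, with the robot touching nothing.
It also fails if it takes over 66 s, if anything falls off the work surface, if the arm or the gripper's body presses on something with over 40 N, if the wrist force passes 120 N, or if a joint passes its speed limit or range.

## Working session

There is one attempt and no reset: what is moved stays moved. The work goes in short steps, Python scripts to look and compute and a tool call to move; the robot and the scene stay as the last step left them, time stands still between calls to the robot, and variables do not carry over. Pictures are saved under pics/ and viewed, about 8 in all and at most 12, crops included, and the job is handed in when it is done.

Besides the shell and the picture viewer there is one more tool, called after "Emit:" as a command line: name --argument value ..., lists and objects as JSON in quotes. step_arm: Moves the arm, as the interface text tells. Its arguments: {"type":"object","properties":{"plan":{"type":"array"}},"required":["plan"]}

```bash
mkdir -p pics; ls; cat > h.py <<'E'
import numpy as np, cv2
from plant import ctrl
def snap(n,f=None):
    c=ctrl.get_calibration(n); p,d=ctrl.snapshot(n)
    if f: cv2.imwrite('pics/'+f,p)
    return p,d,c
def ray(c,u,v):
    x=(u-c['cx'])/c['fx'];y=(v-c['cy'])/c['fy'];X,Y=x,y
    for _ in range(20):
        s=1+c['k1']*(X*X+Y*Y);X,Y=x/s,y/s
    R=np.array(c['R']);t=np.array(c['t'])
    return -R.T@t, R.T@np.array([X,Y,1.0])
def onz(c,u,v,z):
    o,d=ray(c,u,v);return o+d*(z-o[2])/d[2]
def atd(c,u,v,z):
    o,d=ray(c,u,v);return o+d*z
E
python3 - <<'E'
from h import *
for n in ['top','scene']:
    p,d,c=snap(n,n+'0.png'); print(n,{k:np.round(v,3).tolist() for k,v in c.items()})
o=ctrl.get_obs();print({k:np.round(v,3).tolist() for k,v in o.items()})
E
```

```text
pics
top {'fx': 561.407, 'fy': 561.407, 'cx': 330.252, 'cy': 238.974, 'k1': 0.045, 'R': [[0.028, -0.999, 0.024], [-0.992, -0.031, -0.126], [0.127, -0.02, -0.992]], 't': [-0.045, 0.622, 1.198]}
scene {'fx': 474.942, 'fy': 474.942, 'cx': 317.596, 'cy': 237.52, 'k1': -0.097, 'R': [[-0.21, 0.977, -0.017], [0.703, 0.139, -0.698], [-0.68, -0.159, -0.716]], 't': [0.133, -0.34, 1.616]}
{'clock': 0.1, 'joint_pos': [1.282, 0.333, -0.065, 1.461, 0.022, 1.35, -0.088], 'joint_vel': [0.0, -0.003, -0.0, -0.002, -0.001, -0.002, -0.001], 'joint_efforts': [0.002, -62.455, 0.025, -39.072, -0.061, 0.037, 0.0], 'position': [0.164, -0.603, 0.236], 'tool_rot': [-0.0, 0.795, -0.607, -0.001], 'contact_force': [-0.642, 0.671, -0.575], 'torque': [-0.034, 0.018, 0.039], 'opening': 0.087}
```

View pics/top0.png

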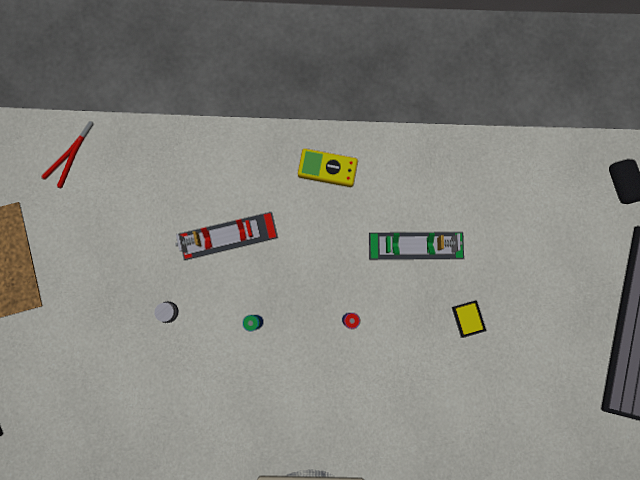

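View pics/scene0.png

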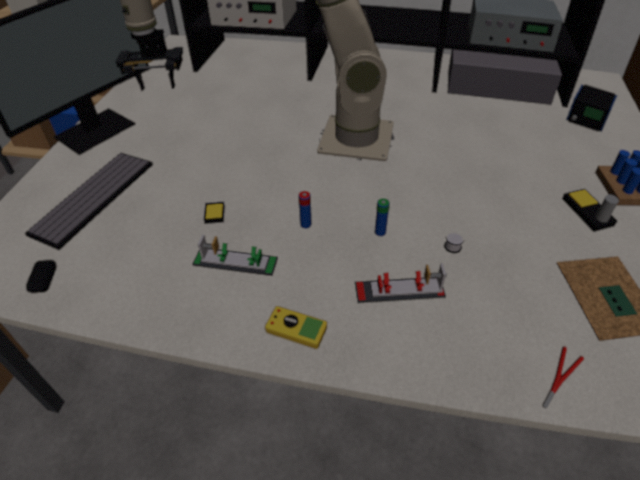

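Top view: green cell top near (252,323), red near (352,321). The pass cradle is at (416,246) with its plate on the right (-y). The reject cradle is at (228,236) with its plate on the left. Scene view agrees.

```bash
cat >> h.py <<'E'
def masks(p):
    h=cv2.cvtColor(p,cv2.COLOR_BGR2HSV);H,S,V=cv2.split(h)
    return {'g':((H>45)&(H<85)&(S>120)&(V>50)).astype(np.uint8),'r':(((H<8)|(H>172))&(S>140)&(V>60)).astype(np.uint8)}
def blobs(m,amin=8):
    n,l,s,c=cv2.connectedComponentsWithStats(m); return [(c[i],s[i]) for i in range(1,n) if s[i][4]>=amin]
E
python3 - <<'E'
from h import *
p=cv2.imread('pics/top0.png');c=ctrl.get_calibration('top')
for k,m in masks(p).items():
    for q,s in blobs(m):
        print(k,np.round(q,1),s[:5],[np.round(onz(c,*q,z)[:2],3).tolist() for z in (.008,.045,.11)])
for n,(u,v) in dict(meter=(328,168),spool=(166,312),tray=(469,319)).items(): print(n,onz(c,u,v,.03).round(3))
E
```

```text
g [311.7 163.1] [302 151  20  25 363] [[0.802, 0.02], [0.792, 0.019], [0.775, 0.018]]
g [373.9 245. ] [370 233   8  26 184] [[0.617, -0.127], [0.612, -0.123], [0.605, -0.116]]
g [395.5 243.5] [393 233   7  22 116] [[0.622, -0.175], [0.617, -0.17], [0.609, -0.161]]
g [430.4 243.5] [427 233   8  22 135] [[0.624, -0.255], [0.62, -0.247], [0.612, -0.234]]
g [460.5 236.5] [460 233   2   8  16] [[0.642, -0.323], [0.637, -0.314], [0.628, -0.297]]
g [388.1 243.9] [386 236   5  17  53] [[0.62, -0.159], [0.616, -0.154], [0.608, -0.146]]
g [459.6 252.7] [456 245   7  13  61] [[0.605, -0.321], [0.601, -0.311], [0.594, -0.295]]
g [250.3 322.7] [244 315  15  16 146] [[0.436, 0.144], [0.437, 0.14], [0.438, 0.132]]
r [ 64.5 161. ] [ 42 136  42  52 464] [[0.786, 0.576], [0.777, 0.559], [0.76, 0.529]]
r [269.4 225.3] [264 213  12  25 183] [[0.655, 0.111], [0.649, 0.108], [0.639, 0.102]]
r [240.9 229.5] [236 219  10  22 114] [[0.643, 0.175], [0.638, 0.17], [0.629, 0.161]]
r [248.3 227.6] [245 220   7  17  57] [[0.648, 0.158], [0.643, 0.154], [0.633, 0.146]]
r [206.3 237.9] [200 228  12  22 130] [[0.621, 0.251], [0.617, 0.244], [0.609, 0.231]]
r [183.5 234.2] [180 233   8   4  20] [[0.628, 0.302], [0.623, 0.293], [0.615, 0.278]]
r [187.5 255.7] [184 254   8   5  30] [[0.58, 0.29], [0.577, 0.282], [0.571, 0.267]]
r [351.7 320.3] [345 314  15  14 127] [[0.447, -0.08], [0.447, -0.078], [0.448, -0.074]]
meter [ 0.786 -0.017  0.03 ]
spool [0.455 0.324 0.03 ]
tray [ 0.458 -0.335  0.03 ]
```

```bash
cat >> h.py <<'E'
from scipy.spatial.transform import Rotation as Ro
UP=np.array([0,0,1.])
def pose():
    o=ctrl.get_obs();q=o['tool_rot'];return np.array(o['position']),Ro.from_quat([q[1],q[2],q[3],q[0]])
def frame(z,a,s):  # tool z, cell axis a, sign
    x=s*np.cross(z,a);x/=np.linalg.norm(x);return Ro.from_matrix(np.c_[x,np.cross(z,x),z])
def pick(h,s,th=40):
    h=np.r_[h,0]/np.linalg.norm(h);t=np.radians(th)
    return frame(np.cos(t)*h-np.sin(t)*UP,UP,s)
def place(b,s,th=40):
    b=np.r_[b,0]/np.linalg.norm(b);t=np.radians(th)
    return frame(-np.cos(t)*UP+np.sin(t)*b,-b,s)
def go(P,R,msg=''):
    p,r=pose();sh=r.inv().apply(np.array(P)-p)*1000;rv=(r.inv()*R).as_rotvec()
    print(msg,sh.round(1).tolist(),rv.round(3).tolist(),'ang',np.degrees(np.linalg.norm(rv)).round(1),'dist',np.linalg.norm(sh).round(0))
def st():
    o=ctrl.get_obs();print({k:np.round(o[k],3).tolist() for k in ('clock','joint_pos','position','tool_rot','contact_force','opening')})
E
python3 - <<'E'
from h import *
G=np.array([.438,.132,.065]);h=[-.928,.371]
R=pick(h,1);z=R.as_matrix()[:,2]
go(G-.115*z+[0,0,.1],R,'pre')
go([.5,0.02,.33],pick(h,1,85),'mid')
print(R.as_matrix().round(2).tolist(),G-.115*z)
E
```

```text
pre [-584.0, -527.7, -2.4] [0.357, -1.07, -2.295] ang 146.5 dist 787.0
mid [-512.8, -487.7, -93.6] [0.035, -0.108, -2.493] ang 143.0 dist 714.0
[[0.37, 0.6, -0.71], [0.93, -0.24, 0.28], [0.0, -0.77, -0.64]] [0.51980033 0.0992975  0.13892058]
```

Emit:
step_arm --plan '[[[-513,-488,-94,0.035,-0.108,-2.49,1],[-513,-488,-94,0.035,-0.108,-2.49,1],[-513,-488,-94,0.035,-0.108,-2.49,1],[-513,-488,-94,0.035,-0.108,-2.49,1],[-513,-488,-94,0.035,-0.108,-2.49,1],[-513,-488,-94,0.035,-0.108,-2.49,1],[-513,-488,-94,0.035,-0.108,-2.49,1],[-513,-488,-94,0.035,-0.108,-2.49,1],[-513,-488,-94,0.035,-0.108,-2.49,1],[-513,-488,-94,0.035,-0.108,-2.49,1],[-513,-488,-94,0.035,-0.108,-2.49,1],[-513,-488,-94,0.035,-0.108,-2.49,1],[-513,-488,-94,0.035,-0.108,-2.49,1],[-513,-488,-94,0.035,-0.108,-2.49,1],[-513,-488,-94,0.035,-0.108,-2.49,1],[-513,-488,-94,0.035,-0.108,-2.49,1],[-513,-488,-94,0.035,-0.108,-2.49,1],[-513,-488,-94,0.035,-0.108,-2.49,1],[-513,-488,-94,0.035,-0.108,-2.49,1]]]'

```text
clock: 2.0
position: [0.5001, 0.0202, 0.3303]
tool_rot: [-0.036, 0.829, 0.557, -0.025]
contact_force: [-1.3, 0.2, 0.3]
opening: 0.0869
```

```bash
python3 - <<'E'
from h import *
st()
p,d,c=snap('wrist','w1.png')
R=np.array(c['R']);t=np.array(c['t']);P,r=pose()
print('cam in tool',r.inv().apply(-R.T@t-P).round(3),(r.inv().as_matrix()@R.T).round(2).tolist(),c['fx'])
G=np.array([.438,.132,.065]);h=[-.928,.371]
R=pick(h,1);z=R.as_matrix()[:,2]
go(G-.115*z+[0,0,.05],R,'pre')
# kinematic guess check: fit h,L1,L2,L3 with axes z,y,z,y,z,y,z
from scipy.optimize import least_squares
E
```

```text
{'clock': 2.0, 'joint_pos': [0.627, 0.154, -0.812, 1.531, 0.064, 1.579, 0.999], 'position': [0.5, 0.02, 0.33], 'tool_rot': [-0.036, 0.829, 0.557, -0.025], 'contact_force': [-1.284, 0.2, 0.269], 'opening': 0.087}
cam in tool [-0.    -0.068 -0.148] [[1.0, -0.0, -0.0], [0.0, 0.97, 0.25], [0.0, -0.25, 0.97]] 351.73738872417033
pre [80.8, 0.7, 141.8] [0.785, -0.003, -0.006] ang 45.0 dist 163.0
```

View pics/w1.png

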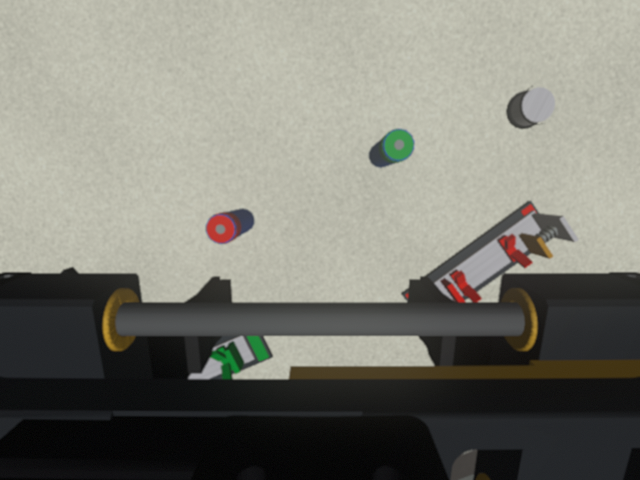

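Wrist picture: green disc at (398,145), red disc at (221,229), and both clear to approach.

```bash
python3 - <<'E'
from h import *
import itertools
p=cv2.imread('pics/w1.png');c=ctrl.get_calibration('wrist')
for k,m in masks(p).items():
    for q,s in blobs(m,60): print(k,q.round(1),s,[onz(c,*q,z)[:2].round(4).tolist() for z in (.04,.11)])
# kinematics
from scipy.optimize import least_squares
D=[([1.282,.333,-.065,1.461,.022,1.35,-.088],[.164,-.603,.236],[0,.795,-.607,-.001]),
([.627,.154,-.812,1.531,.064,1.579,.999],[.5,.02,.33],[-.036,.829,.557,-.025])]
def fk(j,L,s):
    q=[s[i]*j[i] for i in range(7)];R=Ro.identity();x=np.zeros(3)
    for i in range(7):
        x=x+R.apply([0,0,L[i//2] if i%2==0 else 0]) if i%2==0 and i<7 else x
        R=R*Ro.from_euler('z' if i%2==0 else 'y',q[i])
    return x,R
best=[]
for s in itertools.product([1,-1],repeat=4):
  for off in range(4):
    S=[s[0],1,s[1],1,s[2],1,s[3]]
    def res(L):
        e=[]
        for j,P,qq in D:
            x,R=fk(j,L,S);R=R*Ro.from_euler('z',off*np.pi/2)
            e+=list(x-P)+list(((Ro.from_quat([qq[1],qq[2],qq[3],qq[0]]).inv()*R).as_rotvec())*.2)
        return e
    f=least_squares(res,[.3,.4,.4,.25]);best.append((f.cost,S,off,f.x.round(3)))
for b in sorted(best,key=lambda b:b[0])[:3]: print(b)
E
```

```text
g [398.3 144.4] [385 130  28  30 556] [[0.4349, 0.1498], [0.4372, 0.1325]]
g [257.7 347.3] [247 336  22  25 305] [[0.6112, -0.1156], [0.5856, -0.091]]
g [228.  360.3] [210 343  33  37 615] [[0.6132, -0.1605], [0.5873, -0.1288]]
r [527.2 209.5] [522 205  12  10  70] [[0.5707, 0.2734], [0.5515, 0.2366]]
r [220.2 228.4] [207 216  27  26 474] [[0.4465, -0.095], [0.4469, -0.0736]]
r [514.  250.8] [499 236  32  31 372] [[0.6152, 0.2422], [0.589, 0.2103]]
r [464.8 286. ] [451 271  29  32 319] [[0.6354, 0.1686], [0.606, 0.1484]]
r [454.9 293.5] [447 284  18  19 139] [[0.6401, 0.1535], [0.61, 0.1356]]
(np.float64(0.0008757018168295223), [-1, 1, -1, 1, -1, 1, -1], 2, array([-0.352,  0.66 ,  0.42 , -0.058]))
(np.float64(0.0011911084100319376), [-1, 1, -1, 1, 1, 1, -1], 2, array([-0.335,  0.635,  0.425, -0.065]))
(np.float64(0.0428316326645401), [-1, 1, 1, 1, 1, 1, -1], 1, array([-5.502,  3.371, -0.491, -2.46 ]))
```

Emit:
step_arm --plan '[[[81,1,142,0.785,-0.003,-0.006,1],[81,1,142,0.785,-0.003,-0.006,1],[81,1,142,0.785,-0.003,-0.006,1],[81,1,142,0.785,-0.003,-0.006,1],[81,1,142,0.785,-0.003,-0.006,1],[81,1,142,0.785,-0.003,-0.006,1],[81,1,142,0.785,-0.003,-0.006,1],[81,1,142,0.785,-0.003,-0.006,1]]]'

```text
clock: 2.85
position: [0.5203, 0.0996, 0.1889]
tool_rot: [-0.349, 0.751, 0.508, -0.236]
contact_force: [-0.8, 0.8, 0.5]
opening: 0.087
```

```bash
python3 - <<'E'
from h import *
st()
G=np.array([.4373,.1323,.065]);h=[-.928,.371]
R=pick(h,1);z=R.as_matrix()[:,2]
go(G-.115*z,R,'pre2');go(G+.005*z,R,'grasp');go(G+.005*z+[0,0,.1],R,'lift')
E
```

```text
{'clock': 2.85, 'joint_pos': [0.361, 0.87, -0.759, 1.173, -0.012, 1.958, 0.794], 'position': [0.52, 0.1, 0.189], 'tool_rot': [-0.349, 0.751, 0.508, -0.236], 'contact_force': [-0.841, 0.831, 0.472], 'opening': 0.087}
pre2 [-0.4, 37.5, 33.1] [0.002, -0.0, -0.001] ang 0.1 dist 50.0
grasp [-0.4, 37.3, 153.1] [0.002, -0.0, -0.001] ang 0.1 dist 158.0
lift [-0.5, -39.2, 88.6] [0.002, -0.0, -0.001] ang 0.1 dist 97.0
```

Emit:
step_arm --plan '[[[0,37,33,0,0,0,1],[0,37,33,0,0,0,1],[0,37,70,0,0,0,1],[0,37,100,0,0,0,1],[0,37,100,0,0,0,1]]]'

```text
clock: 3.35
position: [0.4686, 0.1198, 0.0969]
tool_rot: [-0.349, 0.75, 0.509, -0.238]
contact_force: [0.4, 0.3, 0.5]
opening: 0.0874
```

```bash
python3 - <<'E'
from h import *
st()
G=np.array([.4373,.1323,.065]);h=[-.928,.371]
R=pick(h,1);z=R.as_matrix()[:,2]
go(G+.005*z,R,'grasp')
E
```

```text
{'clock': 3.35, 'joint_pos': [0.389, 0.884, -0.757, 1.393, 0.015, 1.747, 0.822], 'position': [0.469, 0.12, 0.097], 'tool_rot': [-0.349, 0.75, 0.509, -0.238], 'contact_force': [0.432, 0.306, 0.487], 'opening': 0.087}
grasp [0.1, 2.7, 51.3] [0.001, 0.003, -0.001] ang 0.2 dist 51.0
```

Emit:
step_arm --plan '[[[0,2.7,25,0,0.002,0,1],[0,2.7,51,0,0.002,0,1],[0,2.7,51,0,0.002,0,1],[0,2.7,51,0,0.002,0,0],[0,2.7,51,0,0.002,0,-1],[0,2.7,51,0,0.002,0,-1],[0,2.7,51,0,0.002,0,-1],[0,2.7,51,0,0.002,0,-1],[0,2.7,51,0,0.002,0,-1],[0,2.7,51,0,0.002,0,-1],[0,2.7,51,0,0.002,0,-1],[0,2.7,51,0,0.002,0,-1]]]'

```text
clock: 4.55
position: [0.4339, 0.1337, 0.062]
tool_rot: [-0.349, 0.751, 0.508, -0.237]
contact_force: [-0.2, 0.4, -1.0]
opening: 0.0323
```

```bash
python3 - <<'E'
from h import *
st()
# pass cradle place poses; carriage centre C, base dir b
C=np.array([.6182,-.2115]);a=np.array([-.003,.077]);a/=np.linalg.norm(a)
R=place(-a,1);z=R.as_matrix()[:,2]
# grasp point is 10 mm above cell mid -> along a
def tcp(xm,zc): return np.r_[C+a*(xm+.010),zc]+.005*z
p,r=pose();print('lift',(r.inv().apply([0,0,.15])*1000).round(0))
go([.5,.0,.25],pick([-1,0],1,90),'mid'); go(tcp(.012,.16),R,'over'); print(tcp(.012,.16))
E
```

```text
{'clock': 4.55, 'joint_pos': [0.402, 0.879, -0.762, 1.507, 0.017, 1.642, 0.823], 'position': [0.434, 0.134, 0.062], 'tool_rot': [-0.349, 0.751, 0.508, -0.237], 'contact_force': [-0.226, 0.369, -0.956], 'opening': 0.032}
lift [  -0. -115.  -97.]
mid [-99.8, -72.5, -205.8] [-0.861, -0.165, -0.356] ang 54.2 dist 240.0
over [-235.1, 115.6, -283.6] [-1.378, 0.111, 1.261] ang 107.2 dist 386.0
[ 0.61746863 -0.19272818  0.15616978]
```

Emit:
step_arm --plan '[[[0,-40,-34,0,0,0,-1],[0,-77,-65,0,0,0,-1],[0,-115,-97,0,0,0,-1],[-235,70,-322,-1.378,0.111,1.261,-1],[-235,70,-322,-1.378,0.111,1.261,-1],[-235,70,-322,-1.378,0.111,1.261,-1],[-235,70,-322,-1.378,0.111,1.261,-1],[-235,70,-322,-1.378,0.111,1.261,-1],[-235,70,-322,-1.378,0.111,1.261,-1],[-235,70,-322,-1.378,0.111,1.261,-1],[-235,70,-322,-1.378,0.111,1.261,-1],[-235,70,-322,-1.378,0.111,1.261,-1],[-235,70,-322,-1.378,0.111,1.261,-1],[-235,70,-322,-1.378,0.111,1.261,-1],[-235,70,-322,-1.378,0.111,1.261,-1],[-235,70,-322,-1.378,0.111,1.261,-1],[-235,70,-322,-1.378,0.111,1.261,-1],[-235,70,-322,-1.378,0.111,1.261,-1]]]'

```text
clock: 6.35
position: [0.6175, -0.1925, 0.2155]
tool_rot: [0.341, 0.94, 0.019, 0.006]
contact_force: [-0.0, -0.3, -1.5]
opening: 0.032
```

```bash
cat >> h.py <<'E'
class Cr:
    def __init__(s,C,a,sg): s.C=np.array(C);s.a=np.array(a)/np.linalg.norm(a);s.R=place(-s.a,sg);s.z=s.R.as_matrix()[:,2]
    def tcp(s,xm,zc,lat=0): return np.r_[s.C+s.a*(xm+.010)+lat*np.array([s.a[1],-s.a[0]]),zc]+.005*s.z
PA=Cr([.6182,-.2115],[-.003,.077],1)
E
python3 - <<'E'
from h import *
st();go(PA.tcp(.012,.16),PA.R,'over')
p,d,c=snap('wrist','w2.png');p,d,c=snap('top','t2.png')
cv2.imwrite('pics/t2c.png',cv2.resize(p[180:360,130:530],None,fx=2,fy=2,interpolation=cv2.INTER_CUBIC))
E
```

```text
{'clock': 6.35, 'joint_pos': [0.211, 0.402, -0.409, 1.609, 0.865, 1.383, -0.407], 'position': [0.617, -0.193, 0.215], 'tool_rot': [0.341, 0.94, 0.019, 0.006], 'contact_force': [-0.029, -0.274, -1.535], 'opening': 0.032}
over [0.1, -37.9, 45.6] [-0.002, 0.0, 0.002] ang 0.1 dist 59.0
```

View pics/w2.png

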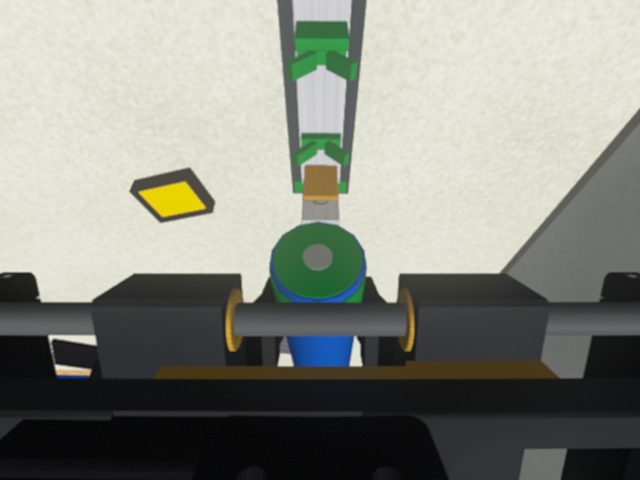

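Wrist picture: the cell lines up with the pass cradle. The lip's inner top edge is near (322,52) and the plate's top edge near (320,196).

```bash
python3 - <<'E'
from h import *
p=cv2.imread('pics/w2.png');c=ctrl.get_calibration('wrist')
for k in (40,52,60,150,165,180,190,194,198,202,206): print(k,p[k,310:334:8].tolist())
for n,u,v,z in (('lip in',322,52,.0435),('lip out',322,38,.0435),('plate top',320,195,.076),('plate bot',320,165,.036),('saddle+ L',296,72,.047),('saddle+ R',352,72,.047),('saddle- L',299,160,.047),('saddle- R',344,160,.047)):
    print(n,onz(c,u,v,z).round(4))
E
```

```text
40 [[76, 156, 56], [77, 156, 55], [76, 156, 55]]
52 [[65, 107, 57], [76, 153, 55], [71, 137, 56]]
60 [[74, 146, 57], [76, 154, 56], [69, 125, 56]]
150 [[76, 147, 62], [172, 189, 166], [68, 112, 63]]
165 [[123, 138, 153], [126, 140, 154], [128, 146, 163]]
180 [[64, 114, 143], [64, 113, 143], [63, 113, 143]]
190 [[64, 113, 143], [63, 114, 144], [63, 113, 144]]
194 [[64, 115, 145], [63, 115, 146], [63, 115, 145]]
198 [[72, 154, 198], [70, 152, 197], [70, 151, 193]]
202 [[142, 147, 149], [127, 134, 132], [118, 126, 126]]
206 [[143, 148, 151], [146, 151, 152], [140, 145, 147]]
lip in [ 0.6167 -0.1611  0.0435]
lip out [ 0.6163 -0.1523  0.0435]
plate top [ 0.6193 -0.2637  0.076 ]
plate bot [ 0.6194 -0.2657  0.036 ]
saddle+ L [ 0.5992 -0.1736  0.047 ]
saddle+ R [ 0.6379 -0.1721  0.047 ]
saddle- L [ 0.6006 -0.2511  0.047 ]
saddle- R [ 0.6396 -0.2497  0.047 ]
```

View pics/t2c.png

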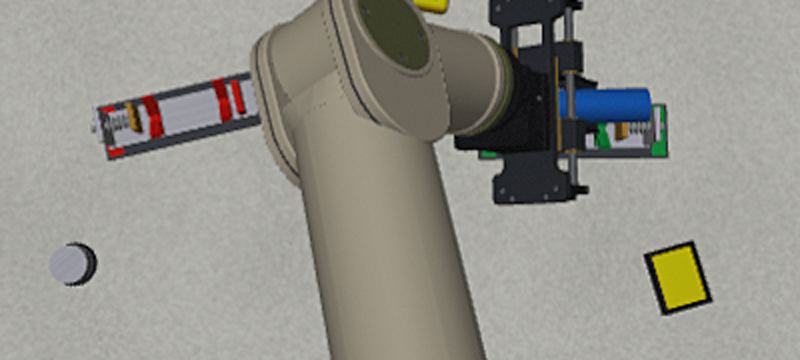

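```bash
sed -i 's/^PA=.*/PA=Cr([.6188,-.2145],[-.0025,.077],1)/' h.py
python3 - <<'E'
from h import *
go(PA.tcp(.014,.065),PA.R,'start');go(PA.tcp(.006,.065),PA.R,'contact');go(PA.tcp(-.003,.065),PA.R,'push');go(PA.tcp(-.003,.0505),PA.R,'low')
print(PA.tcp(.014,.065))
E
```

```text
start [0.5, -99.3, 118.8] [-0.001, -0.004, 0.004] ang 0.3 dist 155.0
contact [0.5, -93.2, 124.0] [-0.001, -0.004, 0.004] ang 0.3 dist 155.0
push [0.4, -86.3, 129.7] [-0.001, -0.004, 0.004] ang 0.3 dist 156.0
low [0.4, -95.6, 140.9] [-0.001, -0.004, 0.004] ang 0.3 dist 170.0
[ 0.61812548 -0.19372489  0.06116978]
```

Emit:
step_arm --plan '[[[0.5,-28,34,0,-0.004,0.004,-1],[0.5,-56,67,0,-0.004,0.004,-1],[0.5,-80,96,0,-0.004,0.004,-1],[0.5,-92,110,0,-0.004,0.004,-1],[0.5,-99,119,0,-0.004,0.004,-1],[0.5,-99,119,0,-0.004,0.004,-1],[0.5,-99,119,0,-0.004,0.004,-1]]]'

```text
clock: 7.15
position: [0.6191, -0.1943, 0.063]
tool_rot: [0.342, 0.94, 0.015, 0.006]
contact_force: [-0.1, -0.3, -1.4]
opening: 0.0319
```

```bash
python3 - <<'E'
from h import *
st()
for x in (.007,.004,0,-.003): go(PA.tcp(x,.065),PA.R,x)
go(PA.tcp(-.003,.0505),PA.R,'low')
p,d,c=snap('scene');cv2.imwrite('pics/s3.png',cv2.resize(p[220:300,160:320],None,fx=5,fy=5,interpolation=cv2.INTER_CUBIC))
E
```

```text
{'clock': 7.15, 'joint_pos': [0.178, 0.589, -0.368, 1.701, 0.981, 1.216, -0.634], 'position': [0.619, -0.194, 0.063], 'tool_rot': [0.342, 0.94, 0.015, 0.006], 'contact_force': [-0.081, -0.296, -1.36], 'opening': 0.032}
0.007 [-1.0, 3.7, 5.5] [-0.001, -0.001, -0.001] ang 0.1 dist 7.0
0.004 [-1.0, 6.0, 7.4] [-0.001, -0.001, -0.001] ang 0.1 dist 10.0
0 [-1.0, 9.1, 10.0] [-0.001, -0.001, -0.001] ang 0.1 dist 14.0
-0.003 [-1.0, 11.4, 11.9] [-0.001, -0.001, -0.001] ang 0.1 dist 16.0
low [-1.0, 2.0, 23.0] [-0.001, -0.001, -0.001] ang 0.1 dist 23.0
```

View pics/s3.png

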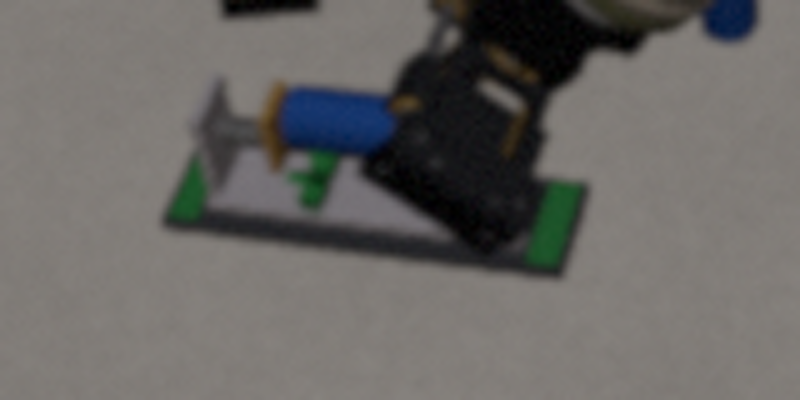

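The scene crop shows the cell level above the saddles and its base just short of the brass plate. I'll push in stages and read the force.

Emit:
step_arm --plan '[[[-1,3.7,5.5,0,0,0,-1],[-1,6,7.4,0,0,0,-1],[-1,6,7.4,0,0,0,-1],[-1,6,7.4,0,0,0,-1]]]'

```text
clock: 7.6
position: [0.6189, -0.2032, 0.0619]
tool_rot: [0.341, 0.94, 0.015, 0.007]
contact_force: [1.2, 2.7, -0.4]
opening: 0.032
```

```bash
python3 - <<'E'
from h import *
st()
for x in (0,-.003): go(PA.tcp(x,.065),PA.R,x)
go(PA.tcp(-.003,.0505),PA.R,'low')
E
```

```text
{'clock': 7.6, 'joint_pos': [0.19, 0.588, -0.363, 1.705, 0.986, 1.203, -0.627], 'position': [0.619, -0.203, 0.062], 'tool_rot': [0.341, 0.94, 0.015, 0.007], 'contact_force': [1.184, 2.705, -0.434], 'opening': 0.032}
0 [-0.5, 3.0, 3.4] [-0.001, -0.003, -0.002] ang 0.2 dist 5.0
-0.003 [-0.5, 5.3, 5.4] [-0.001, -0.003, -0.002] ang 0.2 dist 8.0
low [-0.6, -4.0, 16.5] [-0.001, -0.003, -0.002] ang 0.2 dist 17.0
```

Emit:
step_arm --plan '[[[-0.5,1.5,1.7,0,0,0,-1],[-0.5,3,3.4,0,0,0,-1],[-0.5,4.5,4.7,0,0,0,-1],[-0.5,4.5,4.7,0,0,0,-1],[-0.5,4.5,4.7,0,0,0,-1]]]'

```text
clock: 8.1
position: [0.619, -0.2092, 0.0612]
tool_rot: [0.341, 0.94, 0.015, 0.007]
contact_force: [0.9, 5.4, 0.2]
opening: 0.0324
```

```bash
python3 - <<'E'
from h import *
st()
for zc in (.065,.058,.052,.0505): go(PA.tcp(-.0022,zc),PA.R,zc)
E
```

```text
{'clock': 8.1, 'joint_pos': [0.197, 0.587, -0.359, 1.706, 0.989, 1.195, -0.621], 'position': [0.619, -0.209, 0.061], 'tool_rot': [0.341, 0.94, 0.015, 0.007], 'contact_force': [0.876, 5.366, 0.192], 'opening': 0.032}
0.065 [-0.3, 0.5, 0.5] [-0.002, -0.003, -0.002] ang 0.2 dist 1.0
0.058 [-0.4, -4.0, 5.8] [-0.002, -0.003, -0.002] ang 0.2 dist 7.0
0.052 [-0.4, -7.9, 10.4] [-0.002, -0.003, -0.002] ang 0.2 dist 13.0
0.0505 [-0.4, -8.8, 11.6] [-0.002, -0.003, -0.002] ang 0.2 dist 15.0
```

Force is about 5.7 N, so about 8.6 mm of travel and clear of the lip. Lowering.

Emit:
step_arm --plan '[[[-0.4,-2,3,0,0,0,-1],[-0.4,-4,5.8,0,0,0,-1],[-0.4,-6,8.2,0,0,0,-1],[-0.4,-7.5,10.1,0,0,0,-1],[-0.4,-8.3,11,0,0,0,-1],[-0.4,-8.3,11,0,0,0,-1]]]'

```text
clock: 8.7
position: [0.6186, -0.2095, 0.0473]
tool_rot: [0.341, 0.94, 0.015, 0.007]
contact_force: [0.1, 5.0, 0.6]
opening: 0.0325
```

```bash
python3 - <<'E'
from h import *
st()
for zc in (.051,.0500): go(PA.tcp(-.0022,zc),PA.R,zc)
E
```

```text
{'clock': 8.7, 'joint_pos': [0.194, 0.607, -0.354, 1.711, 1.002, 1.18, -0.641], 'position': [0.619, -0.209, 0.047], 'tool_rot': [0.341, 0.94, 0.015, 0.007], 'contact_force': [0.148, 4.971, 0.552], 'opening': 0.033}
0.051 [-0.0, 0.3, 0.3] [-0.002, -0.004, -0.001] ang 0.3 dist 0.0
0.05 [-0.0, -0.4, 1.1] [-0.002, -0.004, -0.001] ang 0.3 dist 1.0
```

Emit:
step_arm --plan '[[[0,-0.4,1.1,0,0,0,-1],[0,-0.4,1.1,0,0,0,-1],[0,-1.6,0.1,0,0,0,-1],[0,-2.2,-0.4,0,0,0,-1],[0,-2.2,-0.4,0,0,0,-1]]]'

```text
clock: 9.2
position: [0.6188, -0.2076, 0.0463]
tool_rot: [0.341, 0.94, 0.015, 0.008]
contact_force: [2.8, 2.8, 0.9]
opening: 0.0322
```

```bash
python3 - <<'E'
from h import *
st();go(PA.tcp(0,.05),PA.R)
E
```

```text
{'clock': 9.2, 'joint_pos': [0.191, 0.609, -0.355, 1.711, 1.002, 1.181, -0.645], 'position': [0.619, -0.208, 0.046], 'tool_rot': [0.341, 0.94, 0.015, 0.008], 'contact_force': [2.808, 2.786, 0.904], 'opening': 0.032}
 [-0.2, -0.0, 0.1] [-0.002, -0.004, -0.001] ang 0.3 dist 0.0
```

Emit:
step_arm --plan '[[[0,0,0,0,0,0,0],[0,0,0,0,0,0,1],[0,0,0,0,0,0,1],[0,0,0,0,0,0,1],[0,0,0,0,0,0,1],[0,0,0,0,0,0,1],[0,0,-20,0,0,0,1],[0,0,-50,0,0,0,1],[0,0,-100,0,0,0,1],[0,0,-150,0,0,0,1],[0,0,-150,0,0,0,1]]]'

```text
clock: 10.3
position: [0.6181, -0.1039, 0.1679]
tool_rot: [0.339, 0.94, 0.017, 0.013]
contact_force: [-0.3, 0.6, 0.2]
opening: 0.0869
```

```bash
cat >> h.py <<'E'
RJ=Cr([.6267,.2097],[.021,-.074],-1)
E
python3 - <<'E'
from h import *
st()
snap('wrist','w4.png')
G=np.array([.4467,-.0738,.065])
for hh in ([-1,-.25],[-1,.0]):
  for s in (1,-1):
    R=pick(hh,s);z=R.as_matrix()[:,2];print(hh,s)
    go(G-.115*z+[0,0,.06],R,'pre')
E
```

```text
{'clock': 10.3, 'joint_pos': [0.093, 0.47, -0.445, 1.631, 0.873, 1.412, -0.589], 'position': [0.618, -0.104, 0.168], 'tool_rot': [0.339, 0.94, 0.017, 0.013], 'contact_force': [-0.35, 0.639, 0.176], 'opening': 0.087}
[-1, -0.25] 1
pre [-82.2, -22.4, -63.7] [1.11, -0.179, -1.915] ang 127.3 dist 106.0
[-1, -0.25] -1
pre [-82.2, -22.4, -63.7] [-0.157, -0.97, 0.962] ang 78.8 dist 106.0
[-1, 0.0] 1
pre [-80.4, -5.9, -50.0] [1.231, -0.157, -1.663] ang 118.9 dist 95.0
[-1, 0.0] -1
pre [-80.4, -5.9, -50.0] [-0.146, -1.143, 1.137] ang 92.7 dist 95.0
```

View pics/w4.png

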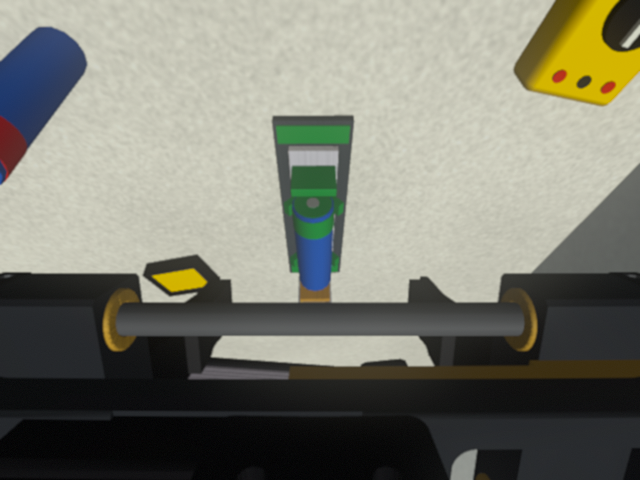

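Picture shows the green cell seated between lip (313,185) and plate (314,296). I'll fit a quick kinematic model from the logged poses to choose the red pick direction safely.

```bash
cat > kin.py <<'E'
from h import *
from scipy.optimize import least_squares
S=[-1,1,-1,1,-1,1,-1]
D=[([1.282,.333,-.065,1.461,.022,1.35,-.088],[.164,-.603,.236]),([.627,.154,-.812,1.531,.064,1.579,.999],[.5,.02,.33]),
([.361,.87,-.759,1.173,-.012,1.958,.794],[.5203,.0996,.1889]),([.402,.879,-.762,1.507,.017,1.642,.823],[.434,.134,.062]),
([.211,.402,-.409,1.609,.865,1.383,-.407],[.6175,-.1925,.2155]),([.194,.607,-.354,1.711,1.002,1.18,-.641],[.6186,-.2095,.0473]),([.093,.47,-.445,1.631,.873,1.412,-.589],[.6181,-.1039,.1679])]
def fk(j,L):  # L: h,L1,L2,L3, x-offsets elbow/wrist
    off=[[0,0,0],[0,0,L[0]],[L[4],0,L[1]],[L[5],0,0],[L[6],0,L[2]],[0,0,0],[L[7],0,L[3]]]
    R=Ro.identity();x=np.zeros(3)
    for i in range(7):
        x=x+R.apply(off[i]);R=R*Ro.from_euler('z' if i%2==0 else 'y',S[i]*j[i])
    return x,R*Ro.from_euler('z',np.pi)
L=least_squares(lambda L:np.r_[np.concatenate([fk(j,L)[0]-P for j,P in D]),L[4:]*.01],[.3,.4,.4,.25,0,0,0,0]).x
lo=np.array([-2.6,-.5,-1.47,.16,-1.27,.06,-2.6])+.03;hi=np.array([2.6,2.12,1.34,2.42,4.41,2.06,2.6])-.03
def ik(P,R,j0):
    def r(j):
        x,Q=fk(j,L);return np.r_[(x-P)*5,(R.inv()*Q).as_rotvec(),.003*(j-j0)]
    f=least_squares(r,np.clip(j0,lo,hi),bounds=(lo,hi));e=r(f.x);return f.x,np.linalg.norm(e[:3])/5,np.linalg.norm(e[3:6])
E
python3 - <<'E'
from kin import *
print(L.round(3),[np.linalg.norm(fk(j,L)[0]-P).round(4) for j,P in D])
j0=np.array(ctrl.get_obs()['joint_pos']);print((fk(j0,L)[1].inv()*pose()[1]).magnitude().round(3))
G=np.array([.4467,-.0738,.065])
for hh in ([-1,-.25],[-1,-1],[-.4,-1],[0,-1],[.4,-1]):
    R=pick(hh,-1);z=R.as_matrix()[:,2]
    a,e1,r1=ik(G-.115*z+[0,0,.06],R,j0);b,e2,r2=ik(G+.005*z,R,a);c,e3,r3=ik(G+.005*z+[0,0,.15],R,b)
    d,e4,r4=ik(RJ.tcp(.014,.22),RJ.R,c);f,e5,r5=ik(RJ.tcp(0,.05),RJ.R,d)
    print(hh,np.round([e1,r1,e2,r2,e3,r3,e4,r4,e5,r5],3));print(a.round(2),b.round(2),d.round(2),f.round(2),sep='\n')
E
```

```text
[ 0.259  0.486  0.506  0.36   0.057 -0.067  0.019  0.012] [np.float64(0.0425), np.float64(0.0076), np.float64(0.004), np.float64(0.0061), np.float64(0.004), np.float64(0.0052), np.float64(0.0022)]Traceback (most recent call last):
  File "<stdin>", line 3, in <module>
AttributeError: 'float' object has no attribute 'round'
```

```bash
sed -i "s/S\[i\]\*j\[i\])/S[i]*j[i]+(L[8] if i==0 else 0))/; s/,\[.3,.4,.4,.25,0,0,0,0\])/,[.3,.4,.4,.25,0,0,0,0,0])/" kin.py
python3 - <<'E'
from kin import *
print(L.round(3),[float(np.linalg.norm(fk(j,L)[0]-P).round(4)) for j,P in D])
j0=np.array(ctrl.get_obs()['joint_pos']);print((fk(j0,L)[1].inv()*pose()[1]).magnitude())
G=np.array([.4467,-.0738,.065])
for hh in ([-1,-.25],[-1,-1],[-.4,-1],[0,-1],[.4,-1]):
    R=pick(hh,-1);z=R.as_matrix()[:,2]
    a,e1,r1=ik(G-.115*z+[0,0,.06],R,j0);b,e2,r2=ik(G+.005*z,R,a);c,e3,r3=ik(G+.005*z+[0,0,.15],R,b)
    d,e4,r4=ik(RJ.tcp(.014,.22),RJ.R,c);f,e5,r5=ik(RJ.tcp(0,.05),RJ.R,d)
    print(hh,np.round([e1,r1,e2,r2,e3,r3,e4,r4,e5,r5],3));print(a.round(2),b.round(2),d.round(2),f.round(2),sep='\n')
E
```

```text
[ 0.253  0.437  0.471  0.35   0.019 -0.025 -0.021 -0.025 -0.056] [0.0097, 0.0086, 0.0036, 0.0091, 0.0054, 0.0028, 0.005]
0.05610129503269753
[-1, -0.25] [0.006 0.069 0.    0.    0.    0.    0.    0.    0.    0.   ]
[-0.32  0.8   0.47  1.11  0.02  2.03 -1.11]
[-0.34  0.82  0.46  1.45 -0.    1.75 -1.14]
[-0.05  0.54  0.05  1.38 -0.68  1.51  0.47]
[-0.07  0.7   0.03  1.51 -0.73  1.26  0.64]
[-1, -1] [0. 0. 0. 0. 0. 0. 0. 0. 0. 0.]
[-0.12  0.67 -0.31  1.32  0.54  2.   -1.17]
[-0.03  0.67 -0.29  1.65  0.57  1.68 -1.25]
[ 0.6   0.8  -1.09  1.36 -0.01  1.34  0.  ]
[ 0.57  0.97 -1.    1.5   0.09  1.08  0.09]
[-0.4, -1] [0. 0. 0. 0. 0. 0. 0. 0. 0. 0.]
[-0.17  0.5  -0.43  1.6   0.69  1.84 -1.03]
[-0.06  0.56 -0.38  1.86  0.77  1.54 -1.13]
[ 0.61  0.82 -1.12  1.36  0.02  1.34 -0.01]
[ 0.58  0.99 -1.02  1.5   0.11  1.09  0.07]
[0, -1] [0. 0. 0. 0. 0. 0. 0. 0. 0. 0.]
[-0.14  0.29 -0.57  1.89  0.79  1.66 -0.89]
[-0.04  0.43 -0.48  2.08  0.97  1.38 -1.03]
[ 0.61  0.81 -1.11  1.36  0.01  1.34 -0.01]
[ 0.57  0.98 -1.01  1.5   0.1   1.09  0.08]
[0.4, -1] [0. 0. 0. 0. 0. 0. 0. 0. 0. 0.]
[-0.1  -0.01 -0.66  2.19  0.83  1.39 -0.66]
[-0.01  0.26 -0.53  2.32  1.17  1.15 -0.92]
[ 0.56  0.74 -0.98  1.37 -0.11  1.34  0.07]
[ 0.52  0.91 -0.89  1.51 -0.03  1.08  0.17]
```

```bash
python3 - <<'E'
from h import *
G=np.array([.4467,-.0738,.065])
R=pick([-.7,-1],-1);z=R.as_matrix()[:,2];P=G-.115*z+[0,0,.06];print(P)
p,r=pose();print('up',(r.inv().apply([0,0,.06])*1000).round(0))
go(P,R,'pre')
E
```

```text
[ 0.49721923 -0.00162967  0.19892058]
up [  1.  38. -46.]
pre [-115.2, -62.3, -97.3] [-0.175, -0.466, 0.454] ang 38.6 dist 163.0
```

Emit:
step_arm --plan '[[[1,38,-46,0,0,0,1],[-115,-62,-97,-0.175,-0.466,0.454,1],[-115,-62,-97,-0.175,-0.466,0.454,1],[-115,-62,-97,-0.175,-0.466,0.454,1],[-115,-62,-97,-0.175,-0.466,0.454,1],[-115,-62,-97,-0.175,-0.466,0.454,1],[-115,-62,-97,-0.175,-0.466,0.454,1],[-115,-62,-97,-0.175,-0.466,0.454,1]]]'

```text
clock: 11.15
position: [0.4973, -0.0025, 0.1985]
tool_rot: [0.403, 0.865, -0.272, -0.127]
contact_force: [0.9, -0.6, -0.0]
opening: 0.0871
```

```bash
python3 - <<'E'
from h import *
st()
p,d,c=snap('wrist','w5.png')
for q,s in blobs(masks(p)['r'],100): print(q.round(1),s,onz(c,*q,.11).round(4))
G=np.array([.4467,-.0738,.065])
R=pick([-.7,-1],-1);z=R.as_matrix()[:,2]
go(G-.115*z,R,'pre2');go(G-.05*z,R,'near');go(G+.005*z,R,'grasp')
E
```

```text
{'clock': 11.15, 'joint_pos': [-0.1, 0.601, -0.396, 1.456, 0.587, 1.939, -1.159], 'position': [0.497, -0.003, 0.198], 'tool_rot': [0.403, 0.865, -0.272, -0.127], 'contact_force': [0.859, -0.58, -0.015], 'opening': 0.087}
[323.9 204.1] [307 193  33  25 612] [ 0.47   -0.0448  0.11  ]
[320.6 228.6] [303 221  36  17 401] [ 0.4479 -0.0726  0.11  ]
pre2 [-0.3, -46.2, 38.1] [-0.001, -0.001, 0.002] ang 0.1 dist 60.0
near [-0.4, -46.2, 103.1] [-0.001, -0.001, 0.002] ang 0.1 dist 113.0
grasp [-0.4, -46.1, 158.1] [-0.001, -0.001, 0.002] ang 0.1 dist 165.0
```

Emit:
step_arm --plan '[[[0,-46,38,0,0,0,1],[0,-46,38,0,0,0,1],[0,-46,75,0,0,0,1],[0,-46,110,0,0,0,1],[0,-46,140,0,0,0,1],[0,-46,157,0,0,0,1],[0,-46,157,0,0,0,1],[0,-46,157,0,0,0,0],[0,-46,157,0,0,0,-1],[0,-46,157,0,0,0,-1],[0,-46,157,0,0,0,-1],[0,-46,157,0,0,0,-1],[0,-46,157,0,0,0,-1],[0,-46,157,0,0,0,-1],[0,-46,157,0,0,0,-1],[0,-46,157,0,0,0,-1]]]'

```text
clock: 12.8
position: [0.4453, -0.0766, 0.0626]
tool_rot: [0.403, 0.865, -0.272, -0.127]
contact_force: [0.4, -0.6, -0.3]
opening: 0.0324
```

```bash
python3 - <<'E'
from h import *
st()
p,r=pose();print('gp',p-.005*r.apply([0,0,1]));print('lift',(r.inv().apply([0,0,.15])*1000).round(0))
go(RJ.tcp(.012,.22),RJ.R,'over'); print(RJ.tcp(.012,.22))
E
```

```text
{'clock': 12.8, 'joint_pos': [-0.01, 0.648, -0.366, 1.719, 0.638, 1.645, -1.242], 'position': [0.445, -0.077, 0.063], 'tool_rot': [0.403, 0.865, -0.272, -0.127], 'contact_force': [0.43, -0.637, -0.28], 'opening': 0.032}
gp [ 0.44754124 -0.07349117  0.06584645]
lift [ -0. 115. -96.]
over [-0.6, -92.6, -348.9] [1.457, 0.086, -0.974] ang 100.5 dist 361.0
[0.63182866 0.19162756 0.21616978]
```

Emit:
step_arm --plan '[[[0,40,-33,0,0,0,-1],[0,77,-65,0,0,0,-1],[0,115,-96,0,0,0,-1],[-0.6,-93,-349,1.457,0.086,-0.974,-1],[-0.6,-93,-349,1.457,0.086,-0.974,-1],[-0.6,-93,-349,1.457,0.086,-0.974,-1],[-0.6,-93,-349,1.457,0.086,-0.974,-1],[-0.6,-93,-349,1.457,0.086,-0.974,-1],[-0.6,-93,-349,1.457,0.086,-0.974,-1],[-0.6,-93,-349,1.457,0.086,-0.974,-1],[-0.6,-93,-349,1.457,0.086,-0.974,-1],[-0.6,-93,-349,1.457,0.086,-0.974,-1],[-0.6,-93,-349,1.457,0.086,-0.974,-1],[-0.6,-93,-349,1.457,0.086,-0.974,-1],[-0.6,-93,-349,1.457,0.086,-0.974,-1],[-0.6,-93,-349,1.457,0.086,-0.974,-1],[-0.6,-93,-349,1.457,0.086,-0.974,-1]]]'

```text
clock: 14.5
position: [0.6318, 0.1917, 0.2154]
tool_rot: [-0.338, 0.931, 0.129, -0.048]
contact_force: [-0.4, 0.9, -1.7]
opening: 0.0321
```

```bash
python3 - <<'E'
from h import *
st();go(RJ.tcp(.014,.065),RJ.R,'start')
p,d,c=snap('wrist','w6.png')
E
```

```text
{'clock': 14.5, 'joint_pos': [0.524, 0.705, -0.882, 1.346, -0.177, 1.34, 0.087], 'position': [0.632, 0.192, 0.215], 'tool_rot': [-0.338, 0.931, 0.129, -0.048], 'contact_force': [-0.411, 0.898, -1.666], 'opening': 0.032}
start [0.4, 100.5, 117.0] [0.002, 0.001, -0.002] ang 0.2 dist 154.0
```

View pics/w6.png

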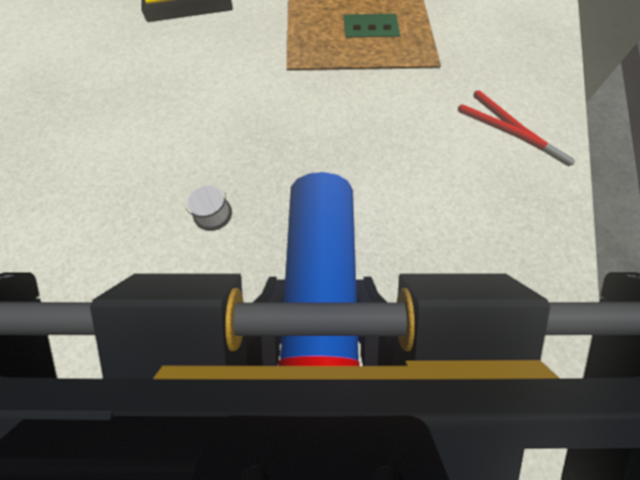

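Wrist picture: the cell is held firmly, but the cradle is hidden on this side. I'll use the averaged top and wrist measurements, descend short of the plate and check with the scene camera.

```bash
sed -i 's/^RJ=.*/RJ=Cr([.6262,.2088],[.27,-.963],-1)/' h.py; python3 - <<'E'
from h import *
go(RJ.tcp(.015,.066),RJ.R,'start')
E
```

```text
start [-0.8, 102.7, 114.9] [0.002, 0.003, 0.003] ang 0.3 dist 154.0
```

Emit:
step_arm --plan '[[[-0.8,29,32,0,0,0.003,-1],[-0.8,58,65,0,0,0.003,-1],[-0.8,82,92,0,0,0.003,-1],[-0.8,95,107,0,0,0.003,-1],[-0.8,103,115,0,0,0.003,-1],[-0.8,103,115,0,0,0.003,-1],[-0.8,103,115,0,0,0.003,-1]]]'

```text
clock: 15.25
position: [0.633, 0.1884, 0.0639]
tool_rot: [-0.338, 0.931, 0.129, -0.047]
contact_force: [0.9, 0.7, -2.0]
opening: 0.0322
```

```bash
python3 - <<'E'
from h import *
st()
for x in (.007,.004,0,-.0022): go(RJ.tcp(x,.065),RJ.R,x)
p,d,c=snap('scene');cv2.imwrite('pics/s7.png',cv2.resize(p[240:320,330:490],None,fx=5,fy=5,interpolation=cv2.INTER_CUBIC))
E
```

```text
{'clock': 15.25, 'joint_pos': [0.504, 0.865, -0.818, 1.443, -0.109, 1.136, 0.191], 'position': [0.633, 0.188, 0.064], 'tool_rot': [-0.338, 0.931, 0.129, -0.047], 'contact_force': [0.88, 0.745, -2.016], 'opening': 0.032}
0.007 [-1.0, -4.2, 7.1] [0.002, 0.002, 0.001] ang 0.2 dist 8.0
0.004 [-1.0, -6.5, 9.0] [0.002, 0.002, 0.001] ang 0.2 dist 11.0
0 [-1.0, -9.5, 11.6] [0.002, 0.002, 0.001] ang 0.2 dist 15.0
-0.0022 [-1.0, -11.2, 13.0] [0.002, 0.002, 0.001] ang 0.2 dist 17.0
```

View pics/s7.png

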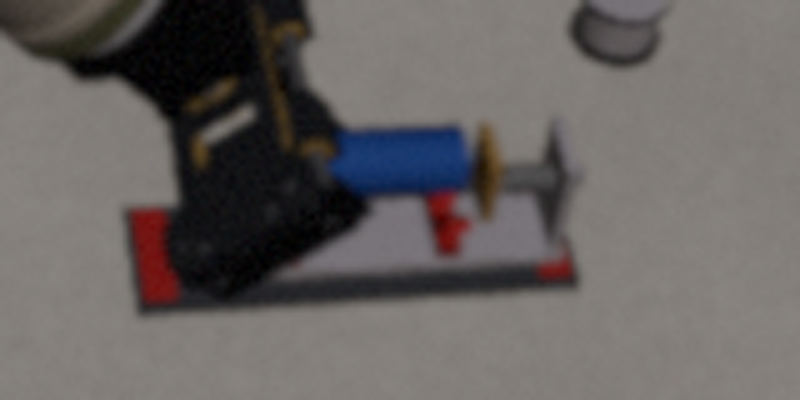

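Scene crop: cell level, about 8 mm short of the plate and lined up. Pushing in stages again.

Emit:
step_arm --plan '[[[-1,-4.2,7.1,0,0,0,-1],[-1,-6.5,9,0,0,0,-1],[-1,-8,10.3,0,0,0,-1],[-1,-8,10.3,0,0,0,-1],[-1,-8,10.3,0,0,0,-1]]]'

```text
clock: 15.8
position: [0.6291, 0.1998, 0.0615]
tool_rot: [-0.338, 0.931, 0.129, -0.047]
contact_force: [0.7, -2.7, -1.4]
opening: 0.0323
```

```bash
python3 - <<'E'
from h import *
st();F=np.array(ctrl.get_obs()['contact_force']);print('axial',F[:2]@RJ.a,'lat',F[:2]@[RJ.a[1],-RJ.a[0]])
for x in (.002,0,-.0022,-.004): go(RJ.tcp(x,.065),RJ.R,x)
E
```

```text
{'clock': 15.8, 'joint_pos': [0.494, 0.862, -0.821, 1.458, -0.111, 1.116, 0.181], 'position': [0.629, 0.2, 0.061], 'tool_rot': [-0.338, 0.931, 0.129, -0.047], 'contact_force': [0.734, -2.66, -1.403], 'opening': 0.032}
axial 2.7590038180845293 lat 0.011291157795267237
0.002 [-0.3, -0.3, 0.6] [0.003, 0.001, 0.001] ang 0.2 dist 1.0
0 [-0.3, -1.8, 1.9] [0.003, 0.001, 0.001] ang 0.2 dist 3.0
-0.0022 [-0.3, -3.5, 3.3] [0.003, 0.001, 0.001] ang 0.2 dist 5.0
-0.004 [-0.3, -4.9, 4.5] [0.003, 0.001, 0.001] ang 0.2 dist 7.0
```

Emit:
step_arm --plan '[[[-0.3,-1.8,1.9,0,0,0,-1],[-0.3,-3.2,3,0,0,0,-1],[-0.3,-4.1,3.8,0,0,0,-1],[-0.3,-4.1,3.8,0,0,0,-1],[-0.3,-4.1,3.8,0,0,0,-1]]]'

```text
clock: 16.3
position: [0.6276, 0.2048, 0.0612]
tool_rot: [-0.337, 0.931, 0.128, -0.046]
contact_force: [3.0, -4.2, -0.3]
opening: 0.0325
```

```bash
python3 - <<'E'
from h import *
st();F=np.array(ctrl.get_obs()['contact_force']);print('axial',F[:2]@RJ.a,'lat',F[:2]@[RJ.a[1],-RJ.a[0]])
for zc in (.065,.0505): go(RJ.tcp(-.003,zc),RJ.R,zc)
E
```

```text
{'clock': 16.3, 'joint_pos': [0.489, 0.86, -0.823, 1.464, -0.112, 1.108, 0.176], 'position': [0.628, 0.205, 0.061], 'tool_rot': [-0.337, 0.931, 0.128, -0.046], 'contact_force': [2.993, -4.191, -0.307], 'opening': 0.033}
axial 4.843474776741775 lat -1.7504661018021024
0.065 [-0.3, -0.4, 0.3] [0.003, -0.0, 0.001] ang 0.2 dist 1.0
0.0505 [-0.3, 8.9, 11.4] [0.003, -0.0, 0.001] ang 0.2 dist 15.0
```

Emit:
step_arm --plan '[[[-0.3,-1,0.8,0.003,0,0,-1],[-0.3,1.5,4,0.003,0,0,-1],[-0.3,4,7,0.003,0,0,-1],[-0.3,6.3,9.7,0.003,0,0,-1],[-0.3,8,11.8,0.003,0,0,-1],[-0.3,8,11.8,0.003,0,0,-1]]]'

```text
clock: 16.9
position: [0.6274, 0.2059, 0.0472]
tool_rot: [-0.339, 0.931, 0.128, -0.046]
contact_force: [3.0, -3.5, -1.0]
opening: 0.0325
```

```bash
python3 - <<'E'
from h import *
st();F=np.array(ctrl.get_obs()['contact_force']);print('axial',F[:2]@RJ.a,'lat',F[:2]@[RJ.a[1],-RJ.a[0]])
for x in (-.0035,0): go(RJ.tcp(x,.0497),RJ.R,x)
E
```

```text
{'clock': 16.9, 'joint_pos': [0.486, 0.879, -0.817, 1.468, -0.107, 1.089, 0.185], 'position': [0.627, 0.206, 0.047], 'tool_rot': [-0.339, 0.931, 0.128, -0.046], 'contact_force': [2.961, -3.487, -1.013], 'opening': 0.032}
axial 4.1574468903505455 lat -1.9099042798143953
-0.0035 [-0.4, 1.0, 0.9] [0.0, -0.001, 0.001] ang 0.1 dist 1.0
0 [-0.4, 3.6, -1.4] [0.0, -0.001, 0.001] ang 0.1 dist 4.0
```

Emit:
step_arm --plan '[[[-0.4,1,0.9,0,0,0,-1],[-0.4,1,0.9,0,0,0,-1],[-0.4,2.1,0,0,0,0,-1],[-0.4,3,-0.9,0,0,0,-1],[-0.4,3,-0.9,0,0,0,-1]]]'

```text
clock: 17.4
position: [0.6281, 0.2041, 0.0468]
tool_rot: [-0.34, 0.931, 0.129, -0.046]
contact_force: [3.7, 1.1, 5.1]
opening: 0.0319
```

```bash
python3 - <<'E'
from h import *
st();F=np.array(ctrl.get_obs()['contact_force']);print('axial',F[:2]@RJ.a,'lat',F[:2]@[RJ.a[1],-RJ.a[0]])
go(RJ.tcp(0,.0497),RJ.R)
E
```

```text
{'clock': 17.4, 'joint_pos': [0.489, 0.881, -0.817, 1.467, -0.107, 1.09, 0.189], 'position': [0.628, 0.204, 0.047], 'tool_rot': [-0.34, 0.931, 0.129, -0.046], 'contact_force': [3.652, 1.122, 5.141], 'opening': 0.032}
axial -0.09421437893700879 lat -3.8191960277659214
 [-0.5, 1.9, -0.4] [-0.001, -0.002, 0.002] ang 0.2 dist 2.0
```

Seated: the lip and saddles now carry the load. Releasing and backing off.

Emit:
step_arm --plan '[[[0,0,0,0,0,0,0],[0,0,0,0,0,0,1],[0,0,0,0,0,0,1],[0,0,0,0,0,0,1],[0,0,0,0,0,0,1],[0,0,0,0,0,0,1],[0,0,-20,0,0,0,1],[0,0,-50,0,0,0,1],[0,0,-100,0,0,0,1],[0,0,-150,0,0,0,1],[0,0,-190,0,0,0,1],[0,0,-230,0,0,0,1],[0,0,-230,0,0,0,1]]]'

```text
clock: 18.7
position: [0.6705, 0.0572, 0.2269]
tool_rot: [-0.339, 0.931, 0.127, -0.042]
contact_force: [1.0, 0.5, 0.2]
opening: 0.0872
```

```bash
python3 - <<'E'
from h import *
st()
p,d,c=snap('scene');A=cv2.resize(p[225:310,180:290],None,fx=3.6,fy=3.6,interpolation=cv2.INTER_CUBIC);B=cv2.resize(p[235:320,340:450],None,fx=3.6,fy=3.6,interpolation=cv2.INTER_CUBIC)
q,d,ct=snap('top');T=cv2.resize(q[195:275,160:480],(792,198),interpolation=cv2.INTER_CUBIC)
cv2.imwrite('pics/end.png',np.vstack([np.hstack([A,B])[:, :792],T]))
# blue cells from both views: level / height by depth
H=cv2.cvtColor(q,cv2.COLOR_BGR2HSV);m=((H[...,0]>100)&(H[...,0]<125)&(H[...,1]>130)&(H[...,2]>60)).astype(np.uint8)
for ce,s in blobs(m,60):
    ys,xs=np.nonzero(m[s[1]:s[1]+s[3],s[0]:s[0]+s[2]]);xs=xs+s[0];ys=ys+s[1];X=np.array([atd(ct,u,v,d[v,u]) for u,v in zip(xs,ys)])
    print(s,onz(ct,*ce,.06).round(3)); 
    for lo,hi in ((xs.min(),xs.min()+8),(xs.max()-8,xs.max())):
        k=(xs>=lo)&(xs<=hi);print('  z top',np.percentile(X[k,2],85).round(4),X[k].mean(0).round(3))
E
```

```text
{'clock': 18.7, 'joint_pos': [0.614, 0.782, -0.827, 1.166, -0.139, 1.523, 0.205], 'position': [0.671, 0.057, 0.227], 'tool_rot': [-0.339, 0.931, 0.127, -0.042], 'contact_force': [0.992, 0.539, 0.167], 'opening': 0.087}
[194 224  42  23 574] [0.622 0.224 0.06 ]
  z top 0.0678 [0.613 0.254 0.075]
  z top 0.0683 [0.628 0.188 0.075]
[403 236   8  15  97] [ 0.617 -0.192  0.06 ]
  z top 0.0677 [ 0.616 -0.191  0.063]
  z top 0.0677 [ 0.616 -0.191  0.063]
```

View pics/end.png

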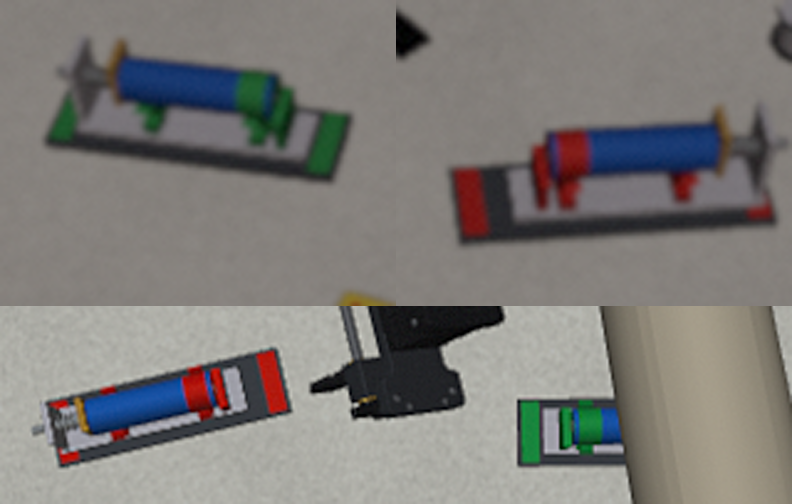

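Both cells lie level behind their lips with their bases on the plates, and the gripper is clear.

```bash
python3 -c "
from plant import ctrl
print(ctrl.sign_off())"
```

```text
the job is handed in; nothing more can be done
None
```

Both cells are in their cradles, green first in the pass cradle, then red in the reject cradle. I let go of both and handed the job in at about 19 s of the 66 s allowed.

**How it went:**
- I gripped each upright cell with the gripper tilted, laid it over, and held it above the lip.
- I pushed each cell back on its plate until the force showed about 8 mm of travel (about 5.7 N for green, 5.3 N for red).
- I then lowered it behind the lip, eased it forward and released it.

**Last checks:**
- **Pictures:** the final scene view shows both cells lying level in the saddles, between plate and lip. The gripper was open and well clear.
- **Height:** the tops of the cells measured about 68 mm high. A seated cell should read 66.5 mm, which is within the cameras' 2 mm accuracy. The red cell read the same at both ends; for green the arm hid most of the cell from the top camera, so I judged it level from the scene view.
- **Disagreement:** the top and wrist cameras differed by 2 to 3 mm on where the carriages sat. I settled this by feeling for the plates.
- **Forces:** every wrist force reading stayed below about 7 N.
- **Other things on the bench:** no move came near them, but I did not re-measure their positions at the end.

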